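# Fit the indicator post into its magnetic base

### The arm

A 6-joint arm with a two-finger parallel gripper is mounted at the origin on the work surface. World frame = base frame: x ahead of the robot, y to its left, z up, the work surface at z = 0. Lengths are in m, angles in degrees, forces in N, time in s.
With the tool pointing down it reaches from about 0.4 to 0.825 m from the base axis. Payload 7 kg.
Tool frame: the origin (TCP) lies at the very end of the fingers, on their centre line; the grasp point (between the pads) lies 19 mm behind it (ctrl.grip_point_offset is the distance from the TCP to the grasp point, in m); x points along the fingers, z is the direction in which the jaws open and shut, and the axes are right-handed (so a half turn about x gives the same grasp; the last joint's range is limited). The gripper opens to 88 mm and grips with 3 to 60 N. Pads are 19 mm wide; open, the fingers measure 130 mm over their backs; the gripper's body (78 mm by 193 mm) begins 47 mm behind the grasp point.
Start: joints at [-52.477, 20.546, 0.682, 0, -70.136, -16.507], TCP at [0.242, -0.63, 0.227] pointing down, gripper open.
Joint ranges: [-176.03, 176.03], [-82.01, 121.73], [-58.28, 71.71], [-173.87, 95.51], [-174.79, -0.11], [-173.66, 173.66]. Speed limits (degrees/s): [136.94, 136.94, 172.46, 180, 180, 180].

### API

Orientations are given as [roll, pitch, yaw] about the fixed x, y, z axes, in that order (R = Rz(yaw) Ry(pitch) Rx(roll)).
In Python, from plant import get_obs, snapshot, calibration, close_job, ctrl gives the robot as it stands.
- The arm moves only by the tool move_arm, never from a script. Its argument "commands" is a list that holds one entry, the list of rows, each a list of 4 numbers: the shift along the tool's x, y, z in cm, then the turn about the tool's x in rad. In form: [[[dx, dy, dz, spin], ...]]. A call has 1 to 8 rows; each row shifts and turns the commanded pose from where the row before left it, along the tool's axes as they then stand; what a row does not reach is not made up. A row lasts 1/10 s, in which the tool goes at most 50 mm and 8.59 degrees, less where a joint would pass 70% of its speed; a pose out of reach is approached as far as the arm can. A call with a gripper value outside its range is refused whole. "jaw" is the finger opening in cm, from 0 to 8.76, set as the call begins (left out, the last holds). The fingers move at their own pace and stop on an object; the grip force is fixed at half the most. Time passes only in rows, so rows that do not move let the fingers close. It gives the time, the measured TCP pose, the force and the opening at its end, in the units of the state.
- get_obs(): the state, without advancing time (a new reading comes with each control period).
- snapshot(name): name is "scene" or "side" or "wrist"; returns (picture, depth): 420x560x3 uint8, red, green, blue; 420x560 float32, m along the optical axis (not along the pixel's ray), 0 where there is no reading.
- calibration(name): a dict with "mtx" (3x3 intrinsics, pixels), "k1" (the pictures are not rectified: a ray, as slopes to the right and down, at radius r is drawn at 1 + k1 r^2 times it, then the intrinsics apply), "T" (4x4, takes a point from camera to world coordinates); the wrist camera has in their place "tool_from_camera" (4x4, takes a point from camera to tool coordinates, whose origin is the TCP and whose axes are the tool frame's). Camera axes: x right, y up, looking along -z (the intrinsics and any distortion apply to the point x, -y, -z); pixel columns grow to the right and rows downward; lengths in m; the calibration is good to about 2 mm. A picture is of the moment at which its call begins: read the wrist's pose just before it. calibration takes no time and is no camera call.
- close_job(): hands the job in, once; it reports no verdict.
The state is a dict: "clock": time; "joint_pos": joint angles; "qvel": joint speeds; "tau": joint torques, N m; "tool_pos": TCP position; "orientation": TCP orientation; "force": force on the tool from outside, world axes, zero at the start; "moment": the same for the moment, N m; "opening": finger opening in m.
Only numpy, scipy, OpenCV 4.12 (cv2) and the standard library are available. Lean on these libraries where they do the work, as an engineer would, in place of code of your own. Each camera call takes 0.05 s, during which the arm holds its last target. There are 200 camera calls.

### The job

Lift the taller of the two posts out of the wooden rack and slide it, foot first, down the bore of the magnetic base, past the side spring plunger, without forcing it sideways. Press it fully home on the bottom of the bore with a push of roughly 15 N (never over 25 N) so that the plunger sits in the post's groove, then let go, leaving it standing upright there and everything else undisturbed.

Things in the scene. Friction and masses are not known exactly. Their poses are not given: they have to be found in the camera images.
- base: Grey magnetic base, a block 60 mm (x) by 50 mm (y) by 58 mm high, fixed on a 130 by 110 mm dark steel plate whose top lies 5 to 25 mm above the bench. Origin: centre of its underside on the plate, on the axis of the vertical bore; z up. The round bore is 15.5 mm wide with a 2 mm chamfer at the mouth and 40 mm deep. A spring plunger enters through the +y side.
- bore_mouth (a point): Centre of the bore's mouth, on the top face of the base, 58 mm above the plate; same axes as the base. Pushing the foot past the plunger takes up to about 12 N downwards, then there is up to 6 N of sliding drag; the post's own weight is not enough.
- stop: Brass stop fixed in the bore; a 13 mm disc whose flat top is the bottom of the bore. Origin 18 mm below that top, at the underside of the base. Rigid: an arm pressing on it builds up force within a millimetre or two.
- stop_top (a point): Centre of the stop's top face, 18 mm above the plate and 40 mm below the bore's mouth: where the foot of the post must rest.
- plunger (a joint): Spring plunger in the base's +y side, 20 mm below the top: ball nose (radius 4 mm) in the bore, black 20 mm knob outside. Value in m: 0 = nose fully in (3 mm into the post's path), growing as it is pushed out; about 0.002 riding on the plain shank, under 0.001 in the groove, at most 0.006. Spring 3.6 N at 0 plus 0.6 N per mm.
- rack: Fixed wooden block 70 mm (x) by 150 mm (y) by 65 mm high with two 15.5 mm wide, 57 mm deep holes on its y axis, 40 mm either side of its centre. Origin: centre of its underside. Posts stand in the holes 80 mm apart along the rack's y, feet 8 mm above the bench, leaning up to 0.03 rad, so grasp with the fingers closing along the rack's x.
- post_mid (a point): Centre, half-way up, of the taller post: steel, 150 mm long, 0.2 to 0.3 kg, shank 14 mm thick, with a round dark head 22 mm wide and 34 mm tall at the top (116 to 150 mm above the foot), the place to grasp. The foot tapers to 9 mm over its last 6 mm; a ring groove (9 mm at its root) lies 16.5 to 25 mm above the foot. z points from foot to head.
- post_foot (a point): Centre of the flat foot of the taller post, 75 mm below its mid point.
- spare_mid (a point): Centre, half-way up (52.5 mm above the foot), of the shorter post, alike but 105 mm long, standing in the other hole of the rack. Leave it.
- shaft: Stepped turned aluminium part, 48 mm across and 66 mm tall, standing on the bench; origin at the centre of its underside. Leave it.
- chuck_key: T-shaped steel chuck key lying on the bench, 97 mm long (x) with a 90 mm cross bar (y), 16 mm high; origin at the centre of its underside. Leave it.

How it is judged:
By the outcome, as a careful person would: the job done as asked, in the order asked, and still so for the second after the job is handed in, with the robot touching nothing.
It also fails if it takes over 54 s, if anything falls off the work surface, if the arm or the gripper's body presses on something with over 40 N, if the wrist force passes 120 N, or if a joint passes its speed limit or range.

## Working session

There is one attempt and no reset: what is moved stays moved. The work goes in short steps, Python scripts to look and compute and a tool call to move; the robot and the scene stay as the last step left them, time stands still between calls to the robot, and variables do not carry over. Pictures are saved under pics/ and viewed, about 8 in all and at most 12, crops included, and the job is handed in when it is done.

Besides the shell and the picture viewer there is one more tool, called after "Emit:" as a command line: name --argument value ..., lists and objects as JSON in quotes. move_arm: Moves the arm, as the interface text tells. Its arguments: {"type":"object","properties":{"commands":{"type":"array"},"jaw":{"type":"number"}},"required":["commands"]}

```bash
mkdir -p pics; cat > h.py <<'E'
import numpy as np, cv2
from scipy.spatial.transform import Rotation as Ro
from plant import get_obs, snapshot, calibration, close_job, ctrl
def toolT(o):
    T=np.eye(4);T[:3,:3]=Ro.from_euler('xyz',o['orientation'],degrees=True).as_matrix();T[:3,3]=o['tool_pos'];return T
def take(name,fn):
    o=get_obs();p,d=snapshot(name);c=calibration(name)
    T=np.array(c['T']) if 'T' in c else toolT(o)@np.array(c['tool_from_camera'])
    cv2.imwrite(f'pics/{fn}.png',p[:,:,::-1]);np.savez(f'{fn}.npz',p=p,d=d,T=T,K=np.array(c['mtx']),k1=c['k1']);return o
def world(fn,u,v,d=None,z=None):
    f=np.load(fn+'.npz');K=f['K'];k1=float(f['k1'])
    a=np.array([(u-K[0,2])/K[0,0],(v-K[1,2])/K[1,1]]);s=a.copy()
    for _ in range(20): s=a/(1+k1*(s@s))
    r=np.array([s[0],-s[1],-1.]);T=f['T']
    if z is not None:
        w=T[:3,:3]@r; t=(z-T[2,3])/w[2]; return T[:3,3]+t*w
    if d is None: d=float(f['d'][int(round(v)),int(round(u))])
    return T[:3,:3]@(r*d)+T[:3,3]
def proj(fn,P):
    f=np.load(fn+'.npz');T=f['T'];q=T[:3,:3].T@(np.array(P)-T[:3,3]);s=np.array([q[0],-q[1]])/-q[2]
    s=s*(1+float(f['k1'])*(s@s));K=f['K'];return K[0,0]*s[0]+K[0,2],K[1,1]*s[1]+K[1,2]
E
python3 - <<'E'
from h import *
o=take('scene','s0');take('side','d0');print(o);print(ctrl.grip_point_offset)
for n in('scene','side','wrist'):print(calibration(n))
E
```

```text
{'clock': 0.0, 'joint_pos': array([-5.24768496e+01,  2.05920392e+01,  6.31646030e-01, -2.10997043e-02,
       -7.01379978e+01, -1.65059070e+01]), 'qvel': array([-0.00728875,  0.02632828, -0.10639731,  0.02925022, -0.03507388,
       -0.02727772]), 'tau': array([-3.04068762e-04, -5.82717705e+01,  2.93073070e+01,  6.99728519e+00,
        7.17966323e-03, -1.61358962e-04]), 'tool_pos': array([ 0.24185931, -0.6296188 ,  0.22559666]), 'orientation': array([  5.10989583,  89.89962893, 116.11995345]), 'force': array([-0.72545443,  0.69786888,  0.38624441]), 'moment': array([-0.01506104,  0.02559139, -0.0024566 ]), 'opening': 0.0877531617320211}
0.0188
{'mtx': array([[426.62828763,   0.        , 268.99645623],
       [  0.        , 426.62828763, 210.74319807],
       [  0.        ,   0.        ,   1.        ]]), 'k1': 0.007896579501065063, 'T': array([[-0.3504112 , -0.79845392,  0.48957464,  0.88649479],
       [ 0.93655313, -0.30371287,  0.17500492,  0.15148168],
       [ 0.00895675,  0.51983634,  0.85421891,  0.70631567],
       [ 0.        ,  0.        ,  0.        ,  1.        ]])}
{'mtx'
[... 289 characters left out ...]
73390041,  0.80969445],
       [ 0.01864817,  0.74096443,  0.67128531,  0.77935287],
       [ 0.        ,  0.        ,  0.        ,  1.        ]])}
{'mtx': array([[355.17966572,   0.        , 276.16253938],
       [  0.        , 355.17966572, 211.96235732],
       [  0.        ,   0.        ,   1.        ]]), 'k1': -0.02384528372642193, 'tool_from_camera': array([[-3.34737646e-04,  2.95766809e-01, -9.55260113e-01,
        -1.56815862e-01],
       [ 2.06692075e-04,  9.55260166e-01,  2.95766753e-01,
         7.91518108e-02],
       [ 9.99999923e-01, -9.84404276e-05, -3.80894195e-04,
        -9.57475557e-04],
       [ 0.00000000e+00,  0.00000000e+00,  0.00000000e+00,
         1.00000000e+00]])}
```

View pics/s0.png

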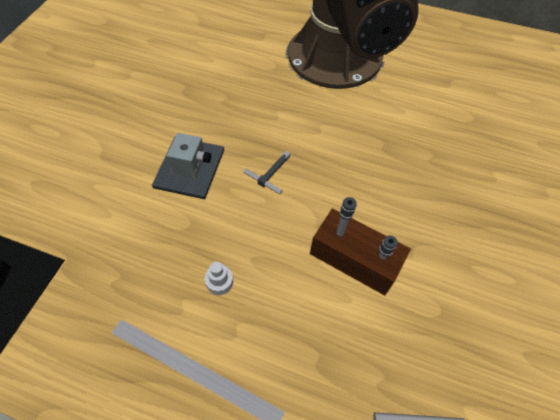

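View pics/d0.png

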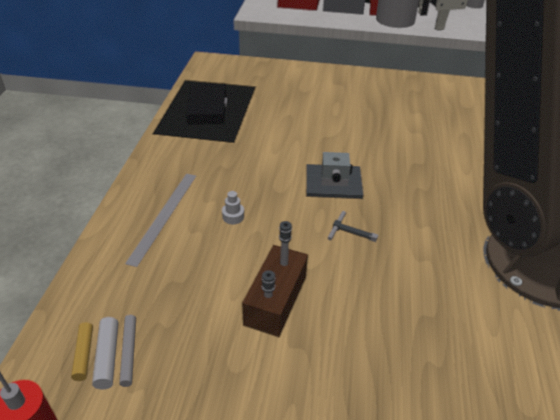

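```bash
python3 - <<'E'
from h import *
s=cv2.imread('pics/s0.png');d=cv2.imread('pics/d0.png')
def c(i,x,y):return cv2.resize(i[y:y+60,x:x+80],(400,300),interpolation=cv2.INTER_CUBIC)
cv2.imwrite('pics/c1.png',np.vstack([np.hstack([c(s,150,125),c(s,310,190)]),np.hstack([c(d,297,145),c(d,245,215)])]))
for n,L in(('s0',[(184,147),(184,141),(192,141),(348,201),(348,203),(388,241),(180,180)]),('d0',[(336,159),(285,226),(268,276),(345,190),(330,159)])):
  for q in L: print(n,q,world(n,*q).round(4))
E
```

```text
s0 (184, 147) [ 0.438  -0.187   0.0587]
s0 (184, 141) [ 0.4332 -0.1872  0.0711]
s0 (192, 141) [ 0.4264 -0.1737  0.0693]
s0 (348, 201) [0.5143 0.1459 0.1599]
s0 (348, 203) [0.5168 0.1468 0.1585]
s0 (388, 241) [0.5328 0.2232 0.1141]
s0 (180, 180) [ 0.4849 -0.1807  0.0128]
d0 (336, 159) [ 0.4436 -0.192   0.0619]
d0 (285, 226) [0.5138 0.1526 0.1585]
d0 (268, 276) [0.5297 0.2291 0.1127]
d0 (345, 190) [ 0.4149 -0.1468  0.0109]
d0 (330, 159) [ 0.4569 -0.1768  0.071 ]
```

View pics/c1.png

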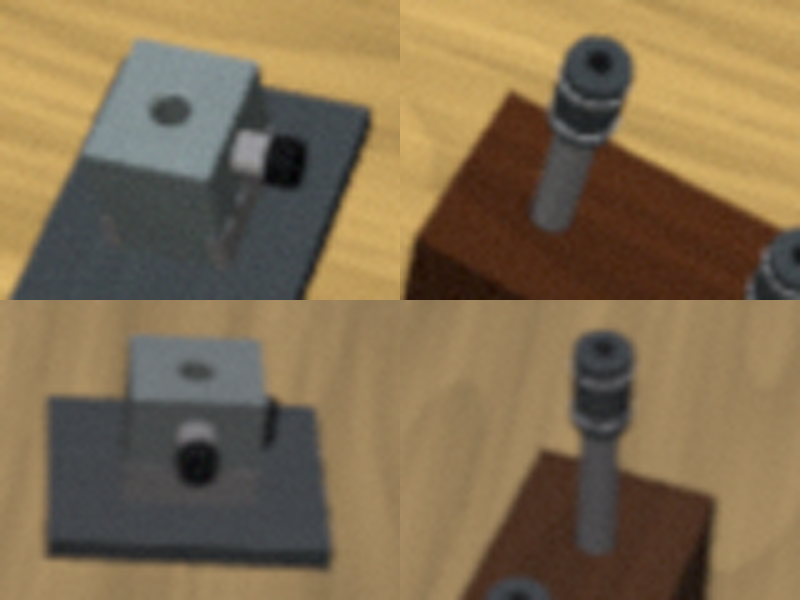

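```bash
python3 - <<'E'
from h import *
p=lambda *a:print(*[x.round(4) if hasattr(x,'round') else x for x in a])
p('post top',world('s0',350,202.4,z=.158),world('d0',285.6,225,z=.158))
p('spare',world('s0',389.2,241,z=.113),world('d0',268.3,273.5,z=.113))
p('bore',world('s0',184,147,z=.07),world('d0',336.2,159.2,z=.07))
C=[world('s0',150+x/5,125+y/5,z=.07) for x,y in((135,40),(258,65),(205,180),(85,155))];p('corners',*C,sum(C)/4)
C=[world('d0',297+x/5,145+y/5,z=.07) for x,y in((130,38),(260,40),(265,103),(130,98))];p('corners',*C,sum(C)/4)
for n,B in(('s0',(160,140,205,170)),('d0',(325,155,346,163))):
  P=np.array([world(n,u,v) for u in range(B[0],B[2]) for v in range(B[1],B[3])]);h=P[:,2];p(n,np.histogram(h,bins=np.arange(0,.1,.004))[0])
P=np.array([world('s0',u,v)[2] for u in range(165,200) for v in range(182,190)]);p('plate',np.median(P))
P=np.array([world('d0',u,v)[2] for u in list(range(310,322))+list(range(351,358)) for v in range(172,190)]);p('plate',np.median(P))
# rack yaw: top corners
p('rack',*[world('s0',310+x/5-80,190+y/5,z=.065) for x,y in((512,92),(418,240))],world('s0',408,250,z=.065))
p('rackd',*[world('d0',245+x/5,215+y/5,z=.065) for x,y in((540,150),(712,198))])
E
```

```text
post top [0.5144 0.1494 0.158 ] [0.5132 0.1494 0.158 ]
spare [0.5315 0.2251 0.113 ] [0.5301 0.2238 0.113 ]
bore [ 0.4458 -0.1811  0.07  ] [ 0.443 -0.18   0.07 ]
corners [ 0.419  -0.2096  0.07  ] [ 0.4134 -0.1593  0.07  ] [ 0.4715 -0.1538  0.07  ] [ 0.477  -0.2012  0.07  ] [ 0.4452 -0.181   0.07  ]
corners [ 0.4749 -0.2002  0.07  ] [ 0.4157 -0.2096  0.07  ] [ 0.4108 -0.1615  0.07  ] [ 0.4706 -0.1542  0.07  ] [ 0.443  -0.1814  0.07  ]
s0 [115   1  45 115   5   8   7  14  30  30  37  44  52  70  91  66  76 444
  38   0   0   0   0   0]
d0 [  0   0   0   0   0   0   0   0   0   0   0   0   0   0   2   5  18 121
  22   0   0   0   0   0]
plate 0.0125
plate 0.0122
rack [0.4745 0.1232 0.065 ] [0.5427 0.1097 0.065 ] [0.5083 0.264  0.065 ]
rackd [0.3909 0.0829 0.065 ] [0.3261 0.097  0.065 ]
```

```bash
cat >> h.py <<'E'
def go(target,jawdir=None):
    o=get_obs();T=toolT(o);R=T[:3,:3]
    print('t',round(o['clock'],2),'pos',o['tool_pos'].round(4),'F',o['force'].round(2),'open',round(o['opening'],4),'q',o['joint_pos'].round(1))
    print('axes x,y,z\n',R.T.round(4))
    if jawdir is not None:
        j=np.array([np.cos(jawdir),np.sin(jawdir),0]);l=R.T@j;a=np.arctan2(-l[1],l[2]);a=(a+np.pi/2)%np.pi-np.pi/2;print('spin',a.round(4))
    print('shift cm',(R.T@(np.array(target)-T[:3,3])*100).round(2))
E
python3 -c "
from h import *
go([.444,-.181,.226],np.radians(-11.7))"
```

```text
t 0.1 pos [ 0.2419 -0.6297  0.2257] F [-0.62 -0.13  0.08] open 0.0874 q [-52.5  20.6   0.6  -0.  -70.1 -16.5]
axes x,y,z
 [[-7.000e-04  1.300e-03 -1.000e+00]
 [-9.335e-01 -3.585e-01  2.000e-04]
 [-3.585e-01  9.335e-01  1.400e-03]]
spin -0.9999
shift cm [ 2.000e-02 -3.495e+01  3.464e+01]
```

Emit:
move_arm --commands '[[[0,-2.5,2.5,0],[0,-3.0,3.0,0],[0,-3.0,3.0,0],[0,-3.0,3.0,0],[0,-3.0,3.0,0],[0,-3.0,3.0,0],[0,-3.0,3.0,0],[0,-3.0,3.0,0]]]'

```text
clock: 0.9
tool_pos: [0.3773, -0.3247, 0.2264]
orientation: [11.3, 90.0, 122.3]
force: [1.3, 0.6, 0.0]
opening: 0.0877
```

Emit:
move_arm --commands '[[[0,-3.0,3.0,0],[0,-3.0,3.0,0],[0,-3.0,3.0,0],[0,-2.4,2.1,0],[0,0,0,0],[0,0,0,0]]]'

```text
clock: 1.5
tool_pos: [0.4438, -0.1813, 0.2263]
orientation: [61.1, 90.0, 172.2]
force: [-0.2, -1.1, 0.1]
opening: 0.088
```

```bash
python3 -c "
from h import *
take('wrist','w0');go([.514,.149,.23],np.radians(-11.7))"
```

```text
t 1.55 pos [ 0.4434 -0.1819  0.2263] F [-0.27 -0.16 -0.17] open 0.0877 q [  1.3   1.8 -23.1  -0.  -65.1 -70.2]
axes x,y,z
 [[-8.000e-04  0.000e+00 -1.000e+00]
 [-9.332e-01 -3.593e-01  7.000e-04]
 [-3.593e-01  9.332e-01  3.000e-04]]
spin -0.999
shift cm [ -0.37 -18.48  28.34]
```

View pics/w0.png

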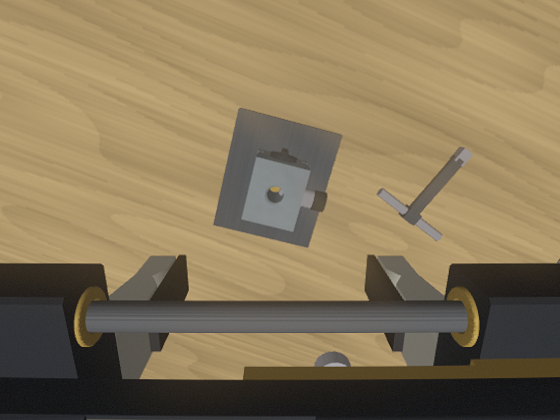

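```bash
python3 - <<'E'
from h import *
i=cv2.imread('pics/w0.png');cv2.imwrite('pics/c2.png',cv2.resize(i[140:240,220:340],(720,600),interpolation=cv2.INTER_CUBIC))
print(world('w0',276,192,z=.0705),proj('w0',[.444,-.181,.0705]))
E
```

```text
[ 0.44282794 -0.18265536  0.0705    ] (np.float64(277.23619933352524), np.float64(193.81057176413378))
```

View pics/c2.png

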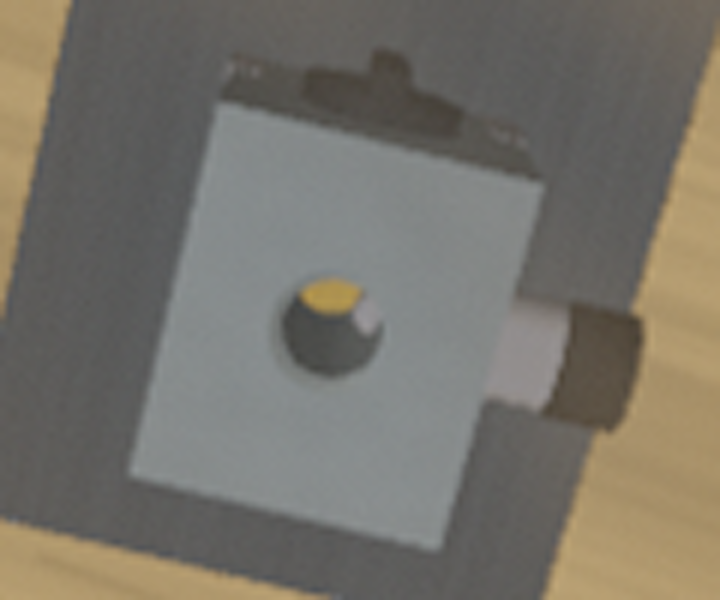

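Emit:
move_arm --commands '[[[0,-1.5,2.3,-0.1],[0,-1.5,3,-0.1],[0,-1.5,3,-0.1],[0,-1.5,3,-0.1],[0,0,0,0]]]'

```text
clock: 2.05
tool_pos: [0.4384, -0.054, 0.2266]
orientation: [-68.8, 90.0, 65.3]
force: [0.0, 0.3, 0.1]
opening: 0.088
```

```bash
python3 -c "
from h import *
print(world('w0',274.5,194.3,z=.0705))
go([.514,.149,.23],np.radians(-11.7))"
```

```text
[ 0.44532203 -0.18315077  0.0705    ]
t 2.05 pos [ 0.4384 -0.054   0.2266] F [0.   0.27 0.1 ] open 0.088 q [ 18.7  -2.2 -27.1  -0.  -65.1 -64.5]
axes x,y,z
 [[ 3.000e-04  6.000e-04 -1.000e+00]
 [-7.172e-01 -6.969e-01 -6.000e-04]
 [-6.969e-01  7.172e-01  2.000e-04]]
spin -0.5955
shift cm [ -0.32 -19.57   9.29]
```

Emit:
move_arm --commands '[[[-0.3,-3.26,1.55,-0.12],[0,-3.42,1.15,-0.12],[0,-3.54,0.73,-0.12],[0,-3.6,0.3,-0.12],[0,-3.61,-0.13,-0.12],[0,-3.57,-0.56,0],[0,0,0,0],[0,0,0,0]]]'

```text
clock: 2.85
tool_pos: [0.5157, 0.1466, 0.2288]
orientation: [46.6, 89.9, -145.2]
force: [0.3, -0.8, -0.8]
opening: 0.0878
```

```bash
python3 - <<'E'
from h import *
take('wrist','w1');go([.514,.149,.23],np.radians(-11.7))
print(proj('w1',[.514,.149,.158]),proj('w1',[.514,.149,.065]))
E
```

```text
t 2.9 pos [0.5155 0.1461 0.2291] F [-0.03 -0.47  0.82] open 0.0877 q [ 36.8   7.4 -16.6  -0.  -66.1 -48.6]
axes x,y,z
 [[-1.100e-03 -8.000e-04 -1.000e+00]
 [-2.043e-01 -9.789e-01  1.000e-03]
 [-9.789e-01  2.043e-01  9.000e-04]]
spin -0.0015
shift cm [-0.09 -0.25  0.21]
(np.float64(281.2907309354213), np.float64(228.79898273029744)) (np.float64(279.84858816922963), np.float64(194.86140583785533))
```

View pics/w1.png

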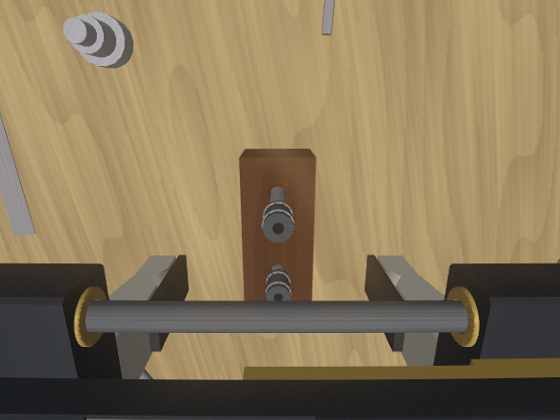

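```bash
python3 - <<'E'
from h import *
t=world('w1',278.2,228.3,z=.158);print(t,world('w1',278.3,296.5,z=.113))
i=cv2.imread('pics/w1.png');cv2.imwrite('pics/c3.png',cv2.resize(i[160:260,220:340],(720,600),interpolation=cv2.INTER_CUBIC))
go([t[0],t[1],.122])
E
```

```text
[0.51598745 0.14821759 0.158     ] [0.53159996 0.22571009 0.113     ]
t 2.9 pos [0.5155 0.1461 0.2291] F [-0.03 -0.47  0.82] open 0.0877 q [ 36.8   7.4 -16.6  -0.  -66.1 -48.6]
axes x,y,z
 [[-1.100e-03 -8.000e-04 -1.000e+00]
 [-2.043e-01 -9.789e-01  1.000e-03]
 [-9.789e-01  2.043e-01  9.000e-04]]
shift cm [10.7  -0.23 -0.02]
```

View pics/c3.png

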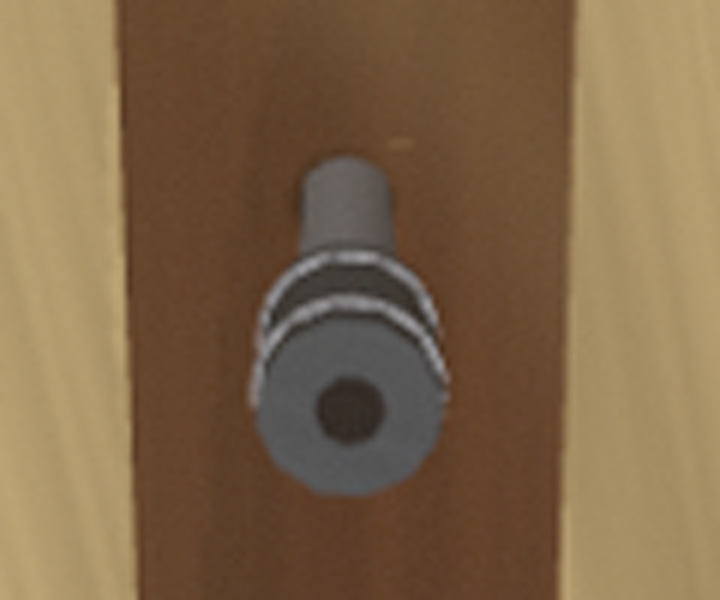

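```bash
python3 - <<'E'
from h import *
T=toolT(get_obs());t=world('w1',278.2,228.3,z=.158)
b=world('w1',277.7,185.8,z=.065)-.007*T[:3,1]
print(t,b,'lean in tool y,z over 93mm, mm', (T[:3,:3].T@(t-b)*1000).round(2))
E
```

```text
[0.51598745 0.14821759 0.158     ] [0.51564054 0.14698848 0.06499308] lean in tool y,z over 93mm, mm [-93.01  -1.18  -0.  ]
```

Emit:
move_arm --commands '[[[1.5,-0.2,0,0],[2.2,0,0,0],[2.2,0,0,0],[2.2,0,0,0],[1.7,0,0,0],[0.8,0,0,0],[0,0,0,0]]]'

```text
clock: 3.6
tool_pos: [0.5155, 0.148, 0.1229]
orientation: [45.8, 89.9, -146.0]
force: [-0.8, 0.1, -0.1]
opening: 0.0876
```

Emit:
move_arm --commands '[[[0,0,0,0],[0,0,0,0],[0,0,0,0],[0,0,0,0],[0,0,0,0],[0,0,0,0]]]' --jaw 1.8

```text
clock: 4.2
tool_pos: [0.516, 0.1495, 0.1237]
orientation: [-126.6, 90.0, 41.7]
force: [-0.1, 0.6, 0.3]
opening: 0.0449
```

Emit:
move_arm --commands '[[[0,0,0,0],[0,0,0,0],[0,0,0,0],[0,0,0,0],[0,0,0,0],[0,0,0,0]]]' --jaw 1.0

```text
clock: 4.8
tool_pos: [0.5159, 0.1494, 0.1235]
orientation: [20.8, 90.0, -170.9]
force: [-0.3, 0.6, 0.3]
opening: 0.0214
```

Emit:
move_arm --commands '[[[-0.7,0,0,0],[-1.5,0,0,0],[-2,0,0,0],[-2,0,0,0],[-2,0,0,0],[-1.5,0,0,0],[-0.8,0,0,0],[0,0,0,0]]]'

```text
clock: 5.6
tool_pos: [0.5163, 0.1497, 0.2296]
orientation: [-132.8, 89.9, 35.5]
force: [-0.1, -0.3, -2.3]
opening: 0.0215
```

```bash
python3 - <<'E'
from h import *
take('wrist','w2');o=get_obs();T=toolT(o);go([.4448,-.1818,.22])
a=cv2.imread('pics/w2.png')[110:410,130:430]
take('scene','s2');take('side','d2')
for n in('s2','d2'):
    u,v=proj(n,T[:3,3]+[0,0,-.05]);print(n,u,v)
    x,y=int(u)-40,int(v)-50;print(x,y);np.save(n+'o.npy',[x,y])
    c=cv2.resize(cv2.imread(f'pics/{n}.png')[y:y+100,x:x+80],(240,300),interpolation=cv2.INTER_CUBIC);a=np.hstack([a,c])
cv2.imwrite('pics/c4.png',a)
E
```

```text
t 5.65 pos [0.5158 0.1494 0.2285] F [-0.46 -0.12 -2.75] open 0.0215 q [ 37.1   7.5 -16.6  -0.  -66.  -48.8]
axes x,y,z
 [[ 1.000e-04  5.000e-04 -1.000e+00]
 [-2.027e-01 -9.792e-01 -5.000e-04]
 [-9.792e-01  2.027e-01 -0.000e+00]]
shift cm [ 0.84 33.88  0.24]
s2 352.13713400741 195.75635531172517
312 145
d2 284.41531624125696 215.94667984359006
244 165
```

View pics/c4.png

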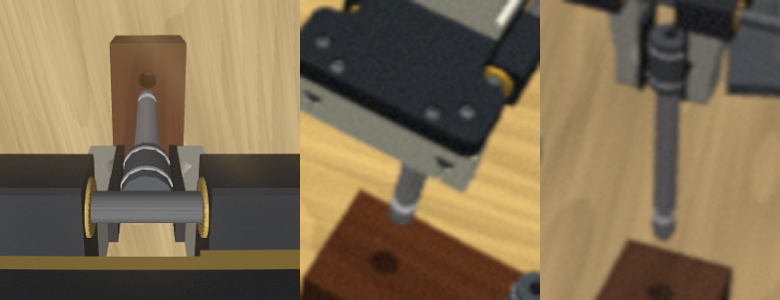

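Emit:
move_arm --commands '[[[0,1.5,0.02,0],[0,2.5,0.02,0],[0,3,0.02,0],[0,3.5,0.02,0],[0,3.5,0.02,0],[0,3.5,0.02,0],[0,3.5,0.02,0],[0,3.5,0.02,0]]]'

```text
clock: 6.55
tool_pos: [0.4634, -0.092, 0.228]
orientation: [21.4, 89.9, -170.2]
force: [0.2, -1.0, -2.5]
opening: 0.0212
```

Emit:
move_arm --commands '[[[0,3,0.02,0],[0,2.5,0.02,0],[0.5,2,0.02,0],[1,1.4,0.02,0],[1,0.5,0,0],[0.2,0,0,0],[0,0,0,0],[0,0,0,0]]]'

```text
clock: 7.35
tool_pos: [0.4452, -0.1816, 0.2018]
orientation: [166.7, 90.0, -24.9]
force: [-0.3, -0.0, -2.7]
opening: 0.0214
```

```bash
python3 - <<'E'
from h import *
take('wrist','w3');T=toolT(get_obs());go([.4448,-.1818,.2])
F=T[:3,3]-[0,0,.1156]
print('foot pred px',proj('w3',F),[proj('w3',F+.0045*s) for s in (T[:3,1],T[:3,2],-T[:3,2])],'bore',proj('w3',[.4448,-.1818,.0705]))
take('scene','s3');take('side','d3')
a=cv2.resize(cv2.imread('pics/w3.png')[160:260,225:325],(500,500),interpolation=cv2.INTER_CUBIC)
b=cv2.resize(cv2.imread('pics/s3.png')[107:167,154:214],(250,250),interpolation=cv2.INTER_CUBIC)
c=cv2.resize(cv2.imread('pics/d3.png')[120:180,306:366],(250,250),interpolation=cv2.INTER_CUBIC)
cv2.imwrite('pics/c5.png',np.hstack([a,np.vstack([b,c])]))
E
```

```text
t 7.4 pos [ 0.4454 -0.1816  0.202 ] F [ 0.5  -0.83 -1.91] open 0.0213 q [  1.3   3.1 -25.2   0.  -61.7 -13. ]
axes x,y,z
 [[ 7.000e-04 -1.000e-04 -1.000e+00]
 [-2.016e-01 -9.795e-01 -0.000e+00]
 [-9.795e-01  2.016e-01 -7.000e-04]]
shift cm [0.2  0.03 0.05]
foot pred px (np.float64(277.817526645933), np.float64(207.4280007710077)) [(np.float64(277.8250884487935), np.float64(202.00273473511956)), (np.float64(283.4477857673206), np.float64(207.42805307407733)), (np.float64(272.187231762783), np.float64(207.4280028084426))] bore (np.float64(278.358962232815), np.float64(201.7087255397312))
```

View pics/c5.png

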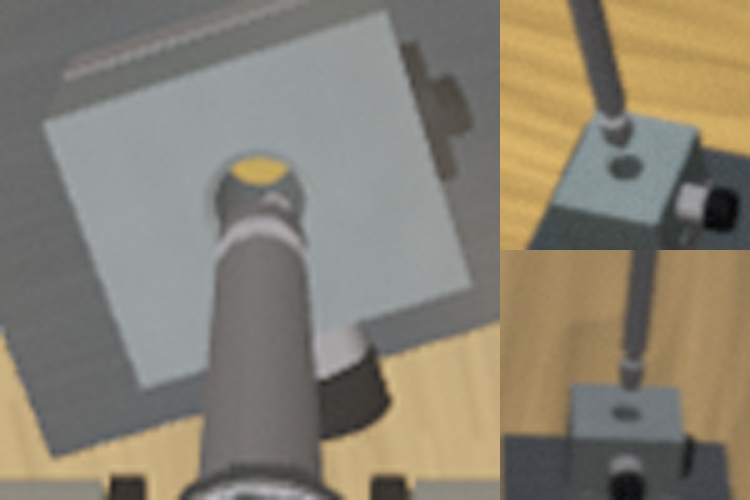

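```bash
python3 - <<'E'
from h import *
f=lambda n,x,y,w,h,s:cv2.resize(cv2.imread(f'pics/{n}.png')[y:y+h,x:x+w],(w*s,h*s),interpolation=cv2.INTER_CUBIC)
a=f('w3',255,180,50,60,10);b=f('s3',170,128,30,30,10);c=f('d3',322,140,30,30,10)
cv2.imwrite('pics/c6.png',np.clip(np.hstack([a,np.vstack([b,c])]).astype(float)*1.4,0,255).astype(np.uint8))
E
```

```text
(no output)
```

View pics/c6.png

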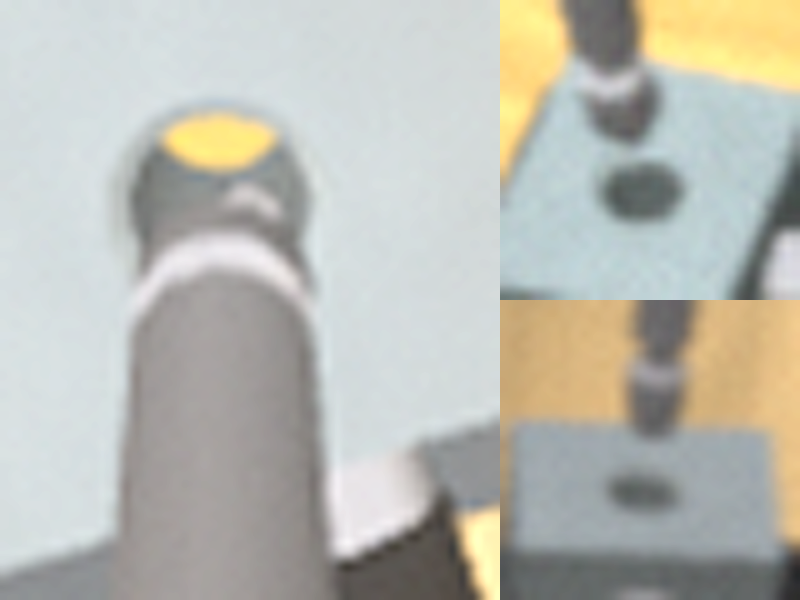

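```bash
python3 - <<'E'
from h import *
T=toolT(get_obs())
for n,t,b in(('s3',(182.3,141.7),(183.75,146.65)),('d3',(337.05,153.25),(335.85,158.75))):
    B=world(n,*b,z=.0705)
    for zf in(.0855,.0874):
        P=world(n,*t,z=zf);c=np.load(n+'.npz')['T'][:3,3]-P;c[2]=0;c/=np.linalg.norm(c)
        F=P-.0045*c;print(n,zf,'bore',B.round(4),'foot',F.round(4),'err mm world',((F-B)[:2]*1000).round(1),'tool yz',((T[:3,:3].T@(F-B))[1:]*1000).round(1))
F0=T[:3,3].copy()
for h,r in((0,.0045),(.006,.007),(.0165,.007),(.0165,.0045),(.025,.007),(.025,.0045)):
    p=F0.copy();p[2]-=.1156-h;u,v=proj('w3',p+r*T[:3,1]);print(h,r,'crop',(v-180+.5)*10)
B=np.array([.4448,-.1818,.0705])
for r in(.00775,.00975):
  print('bore top/bot rows',[(proj('w3',B+s*r*T[:3,1])[1]-180+.5)*10 for s in(1,-1)],'cols',[(proj('w3',B+s*r*T[:3,2])[0]-255+.5)*10 for s in(1,-1)])
S=B-[0,0,.04]
print('stop top row',(proj('w3',S+.0065*T[:3,1])[1]-180+.5)*10,[(proj('w3',S+s*.0065*T[:3,2])[0]-255+.5)*10 for s in(1,-1)])
E
```

```text
s3 0.0855 bore [ 0.4456 -0.1817  0.0705] foot [ 0.4426 -0.1845  0.0855] err mm world [-3.  -2.8] tool yz [3.3 2.4]
s3 0.0874 bore [ 0.4456 -0.1817  0.0705] foot [ 0.4439 -0.1834  0.0874] err mm world [-1.7 -1.7] tool yz [2.  1.3]
d3 0.0855 bore [ 0.4439 -0.1809  0.0705] foot [ 0.4427 -0.1859  0.0855] err mm world [-1.2 -5. ] tool yz [5.1 0.2]
d3 0.0874 bore [ 0.4439 -0.1809  0.0705] foot [ 0.4427 -0.1832  0.0874] err mm world [-1.3 -2.3] tool yz [2.5 0.8]
0 0.0045 crop 224.54906630575778
0.006 0.007 crop 214.29425628285344
0.0165 0.007 crop 251.57649535339203
0.0165 0.0045 crop 283.58025970384176
0.025 0.007 crop 283.88257545606166
0.025 0.0045 crop 316.7993961931549
bore top/bot rows [np.float64(132.65466433558004), np.float64(310.16893699988174)] cols [np.float64(330.67119453718135), np.float64(146.50606784361287)]
bore top/bot rows [np.float64(109.35318458913542), np.float64(332.6831901466909)] cols [np.float64(354.4327770525831), np.float64(122.74333019832284)]
stop top row 42.14737549448046 [np.float64(304.90519635665123), np.float64(167.95978600771832)]
```

Emit:
move_arm --commands '[[[0.6,0,0,0],[0.6,0,0,0],[0.3,0,0,0],[0,0,0,0]]]'

```text
clock: 7.9
tool_pos: [0.4444, -0.182, 0.1858]
orientation: [7.7, 89.9, 176.0]
force: [-0.7, -0.8, -2.9]
opening: 0.0215
```

Emit:
move_arm --commands '[[[0.2,0,0,0],[0.2,0,0,0],[0,0,0,0],[0,0,0,0]]]'

```text
clock: 8.3
tool_pos: [0.4449, -0.1821, 0.1826]
orientation: [163.8, 90.0, -27.9]
force: [-0.5, 0.7, -2.7]
opening: 0.0215
```

```bash
python3 - <<'E'
from h import *
F=[];
for i in range(4):
    take('wrist','w4');F.append(get_obs()['force'])
T=toolT(get_obs());print('tool F',(np.mean(F,0)@T[:3,:3]).round(2))
take('scene','s4');take('side','d4');go([.4448,-.1818,.2])
f=lambda n,x,y,w,h,s:cv2.resize(cv2.imread(f'pics/{n}.png')[y:y+h,x:x+w],(w*s,h*s),interpolation=cv2.INTER_CUBIC)
a=f('w4',255,170,50,60,10);b=f('s4',170,128,30,30,10);c=f('d4',322,140,30,30,10)
cv2.imwrite('pics/c7.png',np.clip(np.hstack([a,np.vstack([b,c])]).astype(float)*1.4,0,255).astype(np.uint8))
E
```

```text
tool F [ 2.4  -0.07 -0.05]
t 8.6 pos [ 0.445  -0.1821  0.1826] F [ 0.13  0.36 -1.72] open 0.0216 q [  1.3   4.1 -26.8   0.  -59.1 -12.9]
axes x,y,z
 [[ 2.000e-04 -0.000e+00 -1.000e+00]
 [-2.026e-01 -9.793e-01 -0.000e+00]
 [-9.793e-01  2.026e-01 -1.000e-04]]
shift cm [-1.74 -0.02  0.02]
```

View pics/c7.png

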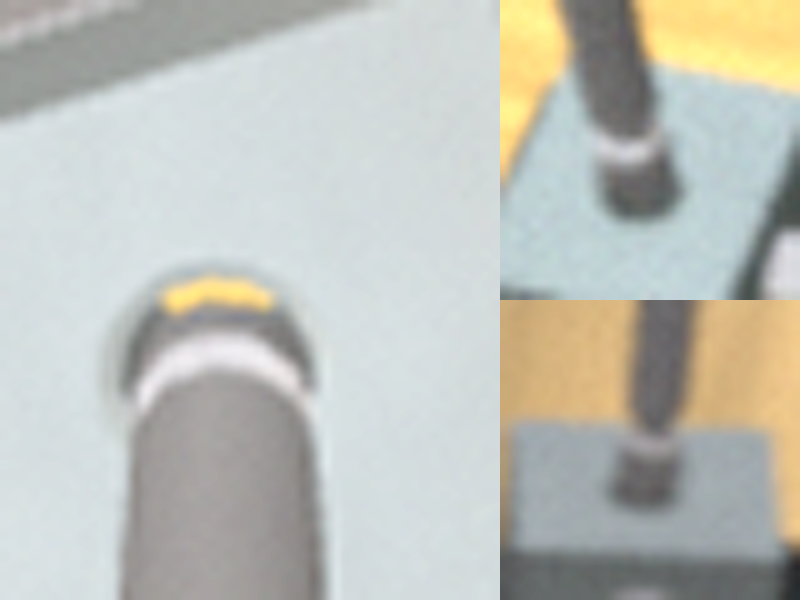

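Emit:
move_arm --commands '[[[0.1,0,-0.03,0],[0.2,0,0,0],[0.1,0,0,0],[0,0,0,0],[0,0,0,0]]]'

```text
clock: 9.1
tool_pos: [0.4452, -0.1821, 0.1785]
orientation: [26.5, 90.0, -165.2]
force: [0.2, -0.3, -1.5]
opening: 0.0215
```

Emit:
move_arm --commands '[[[0.1,0,0,0],[0.1,0,0,0],[0.1,0,0,0],[0,0,0,0]]]'

```text
clock: 9.5
tool_pos: [0.4451, -0.1821, 0.1754]
orientation: [-5.3, 90.0, 163.0]
force: [0.4, -0.1, -2.3]
opening: 0.0212
```

```bash
cat >> h.py <<'E'
def feel():
    F=[];M=[]
    for i in range(4): snapshot('side');o=get_obs();F.append(o['force']);M.append(o['moment'])
    T=toolT(o);print('t',round(o['clock'],2),o['tool_pos'].round(4),'open',round(o['opening'],4),'tool F',(np.mean(F,0)@T[:3,:3]).round(2),'M',(np.mean(M,0)@T[:3,:3]).round(3))
E
python3 -c "
from h import *
feel()"
```

```text
t 9.7 [ 0.4452 -0.1821  0.1756] open 0.0214 tool F [ 2.08 -0.07  0.04] M [-0.021 -0.072 -0.012]
```

Emit:
move_arm --commands '[[[0.1,0,0,0],[0.1,0,0,0],[0.1,0,0,0],[0.1,0,0,0],[0.1,0,0,0],[0,0,0,0]]]'

```text
clock: 10.3
tool_pos: [0.4451, -0.1821, 0.1704]
orientation: [6.4, 90.0, 174.7]
force: [-0.0, 0.3, -2.0]
opening: 0.0208
```

```bash
python3 -c "
from h import *
feel()"
```

```text
t 10.5 [ 0.4452 -0.1821  0.1706] open 0.0214 tool F [ 2.37 -0.04  0.26] M [-0.002 -0.06   0.002]
```

Emit:
move_arm --commands '[[[0.1,0,0,0],[0.1,0,0,0],[0.1,0,0,0],[0,0,0,0]]]'

```text
clock: 10.9
tool_pos: [0.4451, -0.1821, 0.1673]
orientation: [3.4, 90.0, 171.7]
force: [-0.7, -0.1, -2.9]
opening: 0.0215
```

```bash
python3 -c "
from h import *
feel()"
```

```text
t 11.1 [ 0.4452 -0.1821  0.1676] open 0.0216 tool F [2.61 0.19 0.29] M [ 0.021 -0.081 -0.018]
```

Emit:
move_arm --commands '[[[0.1,0,0,0],[0.1,0,0,0],[0.1,0,0,0],[0,0,0,0]]]'

```text
clock: 11.5
tool_pos: [0.4455, -0.1822, 0.1647]
orientation: [176.7, 90.0, -15.0]
force: [0.2, 0.1, -0.7]
opening: 0.0214
```

Emit:
move_arm --commands '[[[0.1,0,0,0],[0.1,0,0,0],[0,0,0,0]]]'

```text
clock: 11.8
tool_pos: [0.4455, -0.1822, 0.1628]
orientation: [175.6, 90.0, -16.1]
force: [-0.2, -0.5, 0.8]
opening: 0.0215
```

```bash
python3 -c "
from h import *
feel()"
```

```text
t 12.0 [ 0.4454 -0.1821  0.1626] open 0.0216 tool F [-1.22  0.25 -0.47] M [-0.018  0.121  0.076]
```

Emit:
move_arm --commands '[[[0.1,0,0,0],[0.1,0,0,0],[0.1,0,0,0],[0,0,0,0]]]'

```text
clock: 12.4
tool_pos: [0.4451, -0.182, 0.1592]
orientation: [-33.4, 90.0, 134.9]
force: [1.2, 0.1, -0.6]
opening: 0.0215
```

```bash
python3 -c "
from h import *
feel()"
```

```text
t 12.6 [ 0.4451 -0.182   0.1591] open 0.0215 tool F [ 2.17  0.03 -1.7 ] M [0.016 0.691 0.098]
```

Emit:
move_arm --commands '[[[0.1,0,0,0],[0.1,0,0,0],[0.1,0,0,0],[0,0,0,0]]]'

```text
clock: 13.0
tool_pos: [0.4452, -0.1821, 0.1564]
orientation: [-65.6, 90.0, 102.7]
force: [1.4, -0.1, -1.5]
opening: 0.0215
```

```bash
python3 -c "
from h import *
feel()"
```

```text
t 13.2 [ 0.4451 -0.1821  0.1563] open 0.0215 tool F [ 1.34  0.71 -1.31] M [0.005 0.597 0.087]
```

Emit:
move_arm --commands '[[[0.1,0,0,0],[0.1,0,0,0],[0.1,0,0,0],[0.1,0,0,0],[0,0,0,0]]]'

```text
clock: 13.7
tool_pos: [0.4451, -0.182, 0.1523]
orientation: [-35.1, 90.0, 133.3]
force: [2.0, 0.5, -1.0]
opening: 0.0214
```

```bash
python3 -c "
from h import *
feel()"
```

```text
t 13.9 [ 0.4451 -0.1821  0.1523] open 0.0214 tool F [ 1.53  0.26 -1.24] M [-0.009  0.661  0.081]
```

Emit:
move_arm --commands '[[[0.1,0,0,0],[0.1,0,0,0],[0.1,0,0,0],[0,0,0,0]]]'

```text
clock: 14.3
tool_pos: [0.445, -0.182, 0.1492]
orientation: [-20.1, 90.0, 148.3]
force: [0.6, -1.3, -2.9]
opening: 0.0215
```

```bash
python3 -c "
from h import *
feel()"
```

```text
t 14.5 [ 0.445  -0.182   0.1492] open 0.0213 tool F [ 3.46 -0.31 -1.51] M [0.003 0.739 0.069]
```

Emit:
move_arm --commands '[[[0.1,0,0,0],[0.1,0,0,0],[0,0,0,0]]]'

```text
clock: 14.8
tool_pos: [0.445, -0.182, 0.1473]
orientation: [-10.9, 90.0, 157.4]
force: [0.9, -0.8, -3.9]
opening: 0.0212
```

Emit:
move_arm --commands '[[[0.05,0,0,0],[0,0,0,0]]]'

```text
clock: 15.0
tool_pos: [0.4451, -0.1821, 0.1469]
orientation: [-12.4, 90.0, 155.9]
force: [1.4, 0.4, -3.2]
opening: 0.0212
```

```bash
python3 -c "
from h import *
feel()"
```

```text
t 15.2 [ 0.4451 -0.1821  0.1469] open 0.0214 tool F [ 2.79  0.13 -0.88] M [0.002 0.421 0.045]
```

Emit:
move_arm --commands '[[[0.05,0,0,0],[0,0,0,0]]]'

```text
clock: 15.4
tool_pos: [0.4451, -0.1821, 0.1465]
orientation: [-6.3, 90.0, 162.0]
force: [0.6, 0.1, -2.5]
opening: 0.0216
```

Emit:
move_arm --commands '[[[0.05,0,0,0],[0,0,0,0]]]'

```text
clock: 15.6
tool_pos: [0.4451, -0.1821, 0.146]
orientation: [-7.3, 90.0, 161.0]
force: [0.3, -0.4, -2.0]
opening: 0.0215
```

```bash
python3 -c "
from h import *
feel()"
```

```text
t 15.8 [ 0.4451 -0.1821  0.1459] open 0.0212 tool F [ 3.18  0.35 -0.63] M [0.033 0.289 0.057]
```

Emit:
move_arm --commands '[[[0.05,0,0,0],[0,0,0,0]]]'

```text
clock: 16.0
tool_pos: [0.4452, -0.1821, 0.1455]
orientation: [27.6, 90.0, -164.1]
force: [0.7, -0.6, -2.1]
opening: 0.0218
```

Emit:
move_arm --commands '[[[0.05,0,0,0],[0,0,0,0]]]'

```text
clock: 16.2
tool_pos: [0.4454, -0.1822, 0.1454]
orientation: [160.0, 90.0, -31.7]
force: [-0.7, -0.7, 2.2]
opening: 0.0212
```

```bash
python3 -c "
from h import *
feel()"
```

```text
t 16.4 [ 0.4454 -0.1822  0.1454] open 0.0214 tool F [-3.45 -0.48  0.7 ] M [ 0.021 -0.371 -0.026]
```

Emit:
move_arm --commands '[[[0.03,0,0,0],[0,0,0,0]]]'

```text
clock: 16.6
tool_pos: [0.4456, -0.1823, 0.1454]
orientation: [165.9, 90.0, -25.7]
force: [-2.1, 0.4, 6.2]
opening: 0.0214
```

```bash
python3 -c "
from h import *
feel()"
```

```text
t 16.8 [ 0.4456 -0.1823  0.1454] open 0.0212 tool F [-7.22 -0.42  1.4 ] M [ 0.    -0.68  -0.077]
```

Emit:
move_arm --commands '[[[0.04,0,0,0],[0,0,0,0]]]'

```text
clock: 17.0
tool_pos: [0.4457, -0.1823, 0.1453]
orientation: [165.2, 89.9, -26.5]
force: [-1.9, 0.3, 9.7]
opening: 0.0214
```

```bash
python3 -c "
from h import *
feel()"
```

```text
t 17.2 [ 0.4457 -0.1823  0.1453] open 0.0213 tool F [-9.33 -0.39  1.92] M [ 0.021 -1.001 -0.171]
```

Emit:
move_arm --commands '[[[0.04,0,0,0],[0,0,0,0]]]'

```text
clock: 17.4
tool_pos: [0.4458, -0.1824, 0.1453]
orientation: [162.5, 89.9, -29.2]
force: [-3.1, 1.9, 12.6]
opening: 0.0212
```

```bash
python3 -c "
from h import *
feel()"
```

```text
t 17.6 [ 0.4458 -0.1824  0.1453] open 0.0213 tool F [-13.05  -1.08   2.69] M [-0.016 -1.385 -0.258]
```

Emit:
move_arm --commands '[[[-0.04,0,0,0],[-0.04,0,0,0],[-0.02,0,0,0],[0,0,0,0]]]'

```text
clock: 18.0
tool_pos: [0.4456, -0.1822, 0.1454]
orientation: [169.5, 90.0, -22.2]
force: [-0.7, 0.5, 6.5]
opening: 0.0211
```

```bash
python3 -c "
from h import *
feel()"
```

```text
t 18.2 [ 0.4455 -0.1822  0.1454] open 0.0213 tool F [-6.43 -0.23  1.12] M [-0.011 -0.529 -0.054]
```

Emit:
move_arm --commands '[[[-0.03,0,0,0],[0,0,0,0]]]'

```text
clock: 18.4
tool_pos: [0.4454, -0.1822, 0.1454]
orientation: [173.0, 90.0, -18.7]
force: [-0.5, -0.2, 4.9]
opening: 0.0213
```

Emit:
move_arm --commands '[[[0,0,0,0],[0,0,0,0],[0,0,0,0],[0,0,0,0],[0,0,0,0],[0,0,0,0]]]' --jaw 6

```text
clock: 19.0
tool_pos: [0.4452, -0.1821, 0.1452]
orientation: [2.0, 90.0, 170.3]
force: [0.3, 0.4, -0.2]
opening: 0.0585
```

```bash
python3 -c "
from h import *
feel()"
```

```text
t 19.2 [ 0.4452 -0.1821  0.1453] open 0.06 tool F [ 0.34 -0.07 -0.24] M [-0.014 -0.075 -0.029]
```

Released with no residual force. Retreat up, and clear for a check.

Emit:
move_arm --commands '[[[-1.5,0,0,0],[-3,0,0,0],[-3,0,0,0],[-3,0,0,0],[-3,0,0,0],[-1.5,0,0,0],[0,0,0,0]]]'

```text
clock: 19.9
tool_pos: [0.4463, -0.1823, 0.2978]
orientation: [-175.2, 89.7, -6.8]
force: [-0.6, 0.2, -0.9]
opening: 0.06
```

Emit:
move_arm --commands '[[[0,-2,0,0],[0,-3,0,0],[0,-3.5,0,0],[0,-3,0,0],[0,-2,0,0],[0,0,0,0],[0,0,0,0]]]'

```text
clock: 20.6
tool_pos: [0.4722, -0.0497, 0.2944]
orientation: [22.1, 89.9, -169.5]
force: [0.5, 0.6, -0.3]
opening: 0.0598
```

```bash
python3 - <<'E'
from h import *
feel();take('scene','s5');take('side','d5')
for n,x,y in(('s5',145,75),('d5',290,70)):
    im=cv2.imread(f'pics/{n}.png')[y:y+120,x:x+80]
    globals()[n]=cv2.resize(im,(400,600),interpolation=cv2.INTER_CUBIC)
    print(n,'top pred',proj(n,[.445,-.182,.1805]))
cv2.imwrite('pics/c8.png',np.hstack([s5,d5]))
for n in('s5','d5'):
    u,v=proj(n,[.445,-.182,.1805]);P=np.array([world(n,a,b) for a in range(int(u)-6,int(u)+7) for b in range(int(v)-6,int(v)+7)])
    m=P[(P[:,2]>.172)&(P[:,2]<.2)];print(len(m),np.median(m,0).round(4) if len(m) else '')
E
```

```text
t 20.8 [ 0.4723 -0.0506  0.295 ] open 0.0599 tool F [ 0.14  0.09 -0.02] M [ 0.007 -0.1    0.002]
s5 top pred (np.float64(173.21304318971494), np.float64(104.26220696673575))
d5 top pred (np.float64(340.14539232719676), np.float64(116.38555350290144))
127 [ 0.447  -0.1814  0.1801]
81 [ 0.4449 -0.1783  0.1791]
```

View pics/c8.png

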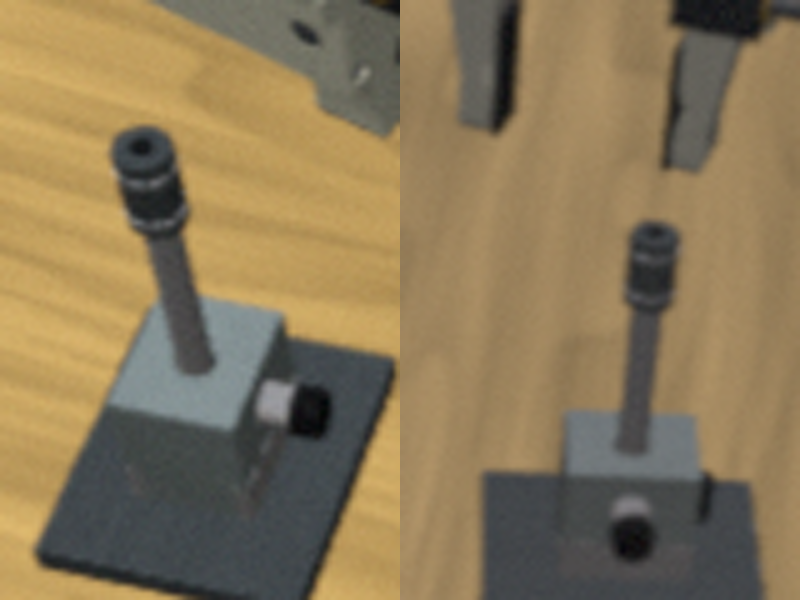

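```bash
python3 -c "
from h import *
print(close_job())"
```

```text
the job is handed in; nothing more can be done
None
```

The taller post is in the magnetic base, pressed home on the stop, released and standing upright. I handed the job in at about 21 s on the robot's clock, against the 54 s limit.

- **Insertion:** Measured between short moves, the sideways force stayed under about 2 N while the foot went past the plunger. The foot met the stop at the height I had worked out, within about 1 mm.
- **Press:** The wrist read about 13 N downwards at the end. With the post's weight of about 2.5 N, that puts roughly 15.5 N on the stop. The sideways force rose to about 2.9 N during the press. I eased off before opening the fingers, and the force reading then fell to about zero.
- **Last pictures:** Both fixed cameras show the post upright, with its head within about 1 pixel of where a seated post should appear. The head's depth readings gave 179 to 180 mm against the expected 180.5 mm, which is within the calibration error. The side camera's y reading was about 3 mm off the scene camera's; I put this down to it seeing the near side of the head.
- **Not directly checked:** The plunger sitting in the groove is inferred from the seated depth and from the force changing as it passed; it was not seen. I did not take a last look at the rack, spare post, shaft or chuck key, but the arm stayed clear of them.

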